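# Unlock the desk carousel and bring the green tape to the front

## Robot

A 6-joint arm with a two-finger parallel gripper is mounted at the origin on a cart in front of the work surface, level with it; the furniture and walls round the work are solid. World frame = base frame: x ahead of the robot, y to its left, z up, the work surface at z = 0. Lengths are in mm, angles in rad, forces in N, time in s.
With the tool pointing down it reaches from about 350 to 875 mm from the base axis. Payload 4.2 kg.
Tool frame: the origin (TCP) lies between the finger pads, 19 mm behind the fingertips; this is the grasp point; z points along the fingers, y is the line along which they close (so a half turn about z gives the same grasp; the last joint's range is limited). The gripper opens to 85 mm and grips with 20 to 120 N. Pads are 22 mm wide; open, the fingers measure 114 mm over their backs; the gripper's body (76 mm by 85 mm) begins 54 mm behind the grasp point. The pads swing forward as they close: fully open they stand 13 mm farther back than shut.
Start: joints at [1.39, 0.385, 0.008, 0, -1.194, -0.259], TCP at [266.065, 565.516, 250.012] pointing down, gripper open.
Joint ranges: [-3.14, 3.14], [-1.21, 2.06], [-1.07, 1.41], [-3.16, 2.05], [-2.99, -0.16], [-3.1, 3.1]. Speed limits (rad/s): [2.79, 2.79, 3.14, 3.14, 3.14, 3.14].

## Interface

Orientations are given as a unit quaternion [x, y, z, w].
In Python, from bench import arm gives the robot as it stands.
- The arm moves only by the tool send_rows, never from a script. Its argument "targets" is a list of rows, each an object of numbers: "gripper": the gripper command: -1 is fully open, 1 is shut, values between are in proportion; "x", "y", "z": the shift along the tool's x, y, z in cm; "ax", "ay", "az": the turn, a rotation vector about the tool's x, y, z in degrees. A call has 1 to 5 rows; each row shifts and turns the commanded pose from where the row before left it, along the tool's axes as they then stand; what a row does not reach is not made up. A row lasts 1/12 s, in which the tool goes at most 41.7 mm and 7.16 degrees, less where a joint would pass 70% of its speed; a pose out of reach is approached as far as the arm can. A call is refused whole if a number of a shift passes 4.17 or a number of a turn 7.16, either way. A call with a gripper value outside its range is refused whole. The fingers move at their own pace and stop on an object; the grip force is fixed at half the most. Time passes only in rows, so rows that do not move let the fingers close. It gives the time, the measured TCP pose, the force, the opening and the grip force at its end, in the units of the state.
- arm.read_state(): the state, without advancing time (a new reading comes with each control period).
- arm.get_image(name): name is "scene" or "top" or "wrist"; returns (picture, depth): 420x560x3 uint8, red, green, blue; 420x560 float32, mm along the optical axis (not along the pixel's ray), 0 where there is no reading.
- arm.camera_model(name): a dict with "fx", "fy", "cx", "cy" (pixels), "distortion" ([k1, k2, p1, p2, k3] as OpenCV has them; the pictures are not rectified), "cam_to_world" (4x4, takes a point from camera to world coordinates). Camera axes: x right, y down, z forward; pixel columns grow to the right and rows downward; lengths in mm; the calibration is good to about 2 mm. A picture is of the moment at which its call begins: read the wrist's pose just before it. camera_model takes no time and is no camera call; for the wrist camera it gives the pose at the moment of the call.
- arm.job_done(): hands the job in; it is judged then, once.
Trained networks look in the newest picture that a camera, given by its name, has taken for a name from the list of things; names that differ only in an ending like _2 or _b are one class to them, and where a whole thing is asked for, a point or a joint stands for the part that bears it (a point fixed in the world has none). Each returns a list of dicts, best first, with "score" (0 to 1); they miss things now and then, are a little off and sometimes report something else, mostly with a low value. They report only what shows in the picture. A call takes as long as a camera call.
- arm.boxes_of(camera, thing): "rect" ([left, top, width, height] in pixels, round what is visible of it).
The state is a dict: "clock": time; "joints": joint angles; "joint_vel": joint speeds; "joint_efforts": joint torques, N m; "position": TCP position; "ee_rot": TCP orientation; "contact_force": force on the tool from outside, world axes, zero at the start; "wrist_torque": the same for the moment, N m; "gripper_width": finger opening in mm; "grasp_force": force on a finger pad.
Only numpy, scipy, OpenCV 4.12 (cv2) and the standard library are available. Lean on these libraries where they do the work, as an engineer would, in place of code of your own. Each camera call takes 0.05 s, during which the arm holds its last target. There are 200 camera calls.

## Task

Draw the red stop pin of the desk carousel up out of its bore and park it upright in the notch of the grey post, its collar down on the post, and let go of it. Then turn the carousel by its black knob until the sage green tape roll is right at the front, in line with the yellow arrow, leaving both rolls and the clip in their wells and the other things on the desk alone. Finish while still gripping the knob, holding the carousel still there; do not let go.

Things in the scene. Friction and masses are not known exactly. Their poses are not given: they have to be found in the camera images.
- base: White fixed base of a desk carousel, drum 152 mm across, 20 mm high. Origin: centre of its underside, on the turning axis, z up. Its front is its own -x, shown by a yellow arrow on a foot tab reaching 110 mm from the axis. Boss with the pin's bore at its +y side; grey parking post, 50 mm high, diagonally at +x+y. Its place and yaw vary.
- turntable: Grey turntable with the knob: disc 168 mm across, top at 32 mm height. Origin: on the turning axis at desk height, z up. Turns stiffly (0.06 N m), turns all round once the pin is out; with it in, two black rim lugs (to 98 mm from the axis) strike it after about 0.3 rad. Three wells 51 mm wide, rims 6 mm high, centres 52 mm from the axis, 120 degrees apart, one at its own +x.
- knob (a point): Centre of the black round knob of the turntable, on the turning axis, 83 mm above the desk. Knob 36 mm across, upright cylinder from 68 to 98 mm height on a thin stem, nothing else near it at that height; fixed to the turntable, grippable from above at any yaw. A monitor stands behind and to the right of the carousel: come to it from the near side.
- front (a point): Fixed point on the base's front line (towards the yellow arrow), 52 mm from the axis and 32 mm above the desk: where the centre of the well with the green roll must come.
- bore (a point): Mouth of the pin's bore in the boss at the base's +y side, 92 mm from the axis, 20 mm above the desk. Bore upright, 12 mm across, 18 mm deep.
- notch (a point): Centre of the parking notch at the top of the grey post, 50 mm above the desk, 122 mm from the axis towards the base's +x+y diagonal. Upright slot 14 mm wide, open at the top and on the side away from the axis, cheeks 10 mm thick, its back wall 7 mm from this point. The pin's shank hangs in it with the pin's collar resting on the post's top.
- pin: Loose stop pin, upright. Origin: centre of its foot, z up along the pin. Steel shank 10 mm thick with a chamfered foot, from 0 to 45 mm; red collar 26 mm across, 45 to 49 mm; red round grip 16 mm across, 49 to 82 mm. At the start it stands in the bore, foot 2 mm above the desk. About 60 g. Parked, its foot hangs 5 mm above the desk.
- washi_sage: Roll of sage green paper tape, 43 mm across, 15 mm high, lying flat loose in one of the wells (about 4 mm of play). Origin: centre of its underside.
- washi_blush: Roll of pink paper tape, 47 mm across, 15 mm high, lying in another well. Origin: centre of its underside.
- binder_clip_2: Gold binder clip, 38x25x35 mm, standing in the remaining well. Origin: centre of its underside.
- stapler: Green stapler, 38x140x39 mm, a bystander on the desk. Origin: centre of its underside.
- sticky_notes: Yellow pad of sticky notes, 76x76x13 mm, a bystander. Origin: centre of its underside.
- tape_kraft: Brown roll of tape, 68 mm across, 24 mm high, a bystander. Origin: centre of its underside.

How it is judged (in metres and radians):
On the way:
1. the pin hangs upright in the notch of the post and is let go (horizontal distance between pin and notch below 0.008 m and z of pin in the frame of base below 0.012 m and angle between pin's own z axis and vertical below 0.15 rad and contact force between the fingers and pin below 0.2 N), for 0.2 s.
At the end, for the whole second after the job is handed in: Pin hangs untouched in the notch (within 8 mm, foot under 12 mm high, tilt under 0.15 rad); green roll's centre within 10 mm of the front point; turntable still (under 0.05 rad/s); fingers on the carousel with over 3 N, TCP within 30 mm of the knob's centre (all of step 1 and horizontal distance between washi_sage and front below 0.01 m and angular speed of turntable below 0.05 rad/s and contact force between the fingers and turntable above 3 N and distance between the grasp point and knob below 0.03 m); the arm keeps its last pose, push and grip.
It fails at once if a roll or the clip is lifted out of its well (height (world z) of any of washi_sage, washi_blush, binder_clip_2 above 0.055 m).
It fails at once if the stapler, sticky notes or brown tape is pushed away (distance of any of stapler, sticky_notes, tape_kraft from where it was at the start of the episode above 0.03 m).
It also fails if it takes over 56 s, if anything falls off the work surface, if the arm or the gripper's body presses on something with over 40 N, if the wrist force passes 120 N, or if a joint passes its speed limit or range.

## Working session

There is one attempt and no reset: what is moved stays moved. The work goes in short steps, Python scripts to look and compute and a tool call to move; the robot and the scene stay as the last step left them, time stands still between calls to the robot, and variables do not carry over. Pictures are saved under pics/ and viewed, at most 10 in all, crops included, and the job is handed in when it is done.

Besides the shell and the picture viewer there is one more tool, called after "Emit:" as a command line: name --argument value ..., lists and objects as JSON in quotes. send_rows: Moves the arm, as the interface text tells. Its arguments: {"type":"object","properties":{"targets":{"type":"array"}},"required":["targets"]}

```bash
ls; mkdir -p pics; cat > h.py <<'E'
import numpy as np, cv2, json
from bench import arm
def world(m,u,v,d):
    K=np.array([[m["fx"],0,m["cx"]],[0,m["fy"],m["cy"]],[0,0,1]]);D=np.array(m["distortion"],float)
    p=cv2.undistortPoints(np.array([[[u,v]]],float),K,D)[0,0]
    T=np.array(m["cam_to_world"]); return (T@np.array([p[0]*d,p[1]*d,d,1]))[:3]
def cloud(m,dep):
    h,w=dep.shape;K=np.array([[m["fx"],0,m["cx"]],[0,m["fy"],m["cy"]],[0,0,1]]);D=np.array(m["distortion"],float)
    vv,uu=np.mgrid[:h,:w]
    p=cv2.undistortPoints(np.stack([uu,vv],-1).reshape(-1,1,2).astype(float),K,D).reshape(h,w,2)
    T=np.array(m["cam_to_world"])
    P=np.concatenate([p*dep[...,None],dep[...,None]],-1)
    W=P@T[:3,:3].T+T[:3,3]; W[dep<=0]=np.nan; return W
def ray(m,u,v,z):
    T=np.array(m["cam_to_world"]);a=world(m,u,v,1.0);o=T[:3,3];d=a-o
    return o+d*(z-o[2])/d[2]
E
python3 - <<'E'
from h import *
s=arm.read_state();print(s)
for c in ["top","scene"]:
    im,dep=arm.get_image(c);m=arm.camera_model(c)
    cv2.imwrite(f"pics/{c}0.png",im[...,::-1]);W=cloud(m,dep);np.savez(f"{c}0.npz",im=im,W=W)
    print(c,np.array(m["cam_to_world"]).round(2).tolist(),m["fx"])
    for t in ["base","turntable","knob","pin","washi_sage","washi_blush","binder_clip_2","stapler","sticky_notes","tape_kraft"]:
        for b in arm.boxes_of(c,t)[:1]:
            r=b["rect"];u,v=r[0]+r[2]/2,r[1]+r[3]/2
            print(t,round(b["score"],2),np.round(r),W[int(v),int(u)].round(0))
E
```

```text
pics
{'clock': 0.0, 'joints': array([ 1.38964360e+00,  3.85588795e-01,  6.62119293e-03, -5.42543920e-04,
       -1.19398221e+00, -2.58627322e-01]), 'joint_vel': array([-0.0005545 , -0.00122415,  0.00046937, -0.00055218,  0.00029781,
       -0.00097342]), 'joint_efforts': array([-3.05067770e-04, -3.92290020e+01,  1.88398343e+01,  4.18626308e+00,
       -4.61484102e-03, -1.73795005e-07]), 'position': array([265.81154529, 565.05742568, 248.89379489]), 'ee_rot': array([ 9.75899010e-01, -2.18219841e-01, -2.10243483e-04,  1.08570021e-03]), 'contact_force': array([-0.03490084, -0.33827335,  0.21107233]), 'wrist_torque': array([-0.00345029, -0.01131949, -0.05554098]), 'grasp_force': 0.0, 'gripper_width': 85.19673604596315}
top [[0.0, -0.98, 0.2, 285.12], [-1.0, -0.0, -0.0, 60.43], [0.0, -0.2, -0.98, 1366.52], [0.0, 0.0, 0.0, 1.0]] 513.4547285410656
base 0.79 [246. 181.  41.  86.] [527. 111.  48.]
turntable 0.78 [255. 201.  66.  60.] [498.  54.  93.]
knob 0.74 [174. 168.  35.  28.] [647. 319.  11.]
washi_blush 0.56 [261. 222.  18.  20.] [506. 104.  30.]
binder_clip_2 0.43 [295. 206.   9.  14.
[... 156 characters left out ...]
.  26.  25.] [538. 348.  -3.]
scene [[0.56, -0.64, 0.54, 76.68], [-0.83, -0.43, 0.35, -223.43], [0.01, -0.64, -0.77, 717.98], [0.0, 0.0, 0.0, 1.0]] 390.1075534120079
base 0.77 [249. 179.  53.  87.] [511.  79.  45.]
turntable 0.88 [250. 196.  77.  68.] [508.  46.  43.]
knob 0.58 [248. 200.  80.  64.] [511.  45.  34.]
pin 0.62 [258. 190.   8.  18.] [538. 136.  59.]
washi_sage 0.79 [281. 236.  17.  24.] [478.  21.  32.]
washi_blush 0.6 [257. 208.  22.  23.] [517. 102.  33.]
binder_clip_2 0.39 [255. 209.  24.  19.] [517. 108.  32.]
stapler 0.56 [345. 300.  44.  76.] [ 390. -202.   38.]
sticky_notes 0.65 [209. 145.  40.  30.] [633. 313.  14.]
tape_kraft 0.87 [181. 166.  28.  26.] [538. 349.   2.]
```

```bash
python3 - <<'E'
from h import *
a=cv2.imread("pics/top0.png")[165:285,215:345];b=cv2.imread("pics/scene0.png")[150:290,220:360]
a=cv2.resize(a,None,fx=3,fy=3,interpolation=2);b=cv2.resize(b,None,fx=3,fy=3,interpolation=2)
c=np.zeros((420,800,3),np.uint8);c[:a.shape[0],:a.shape[1]]=a;c[:b.shape[0],380:]=b[:, :420][:, :420]
cv2.imwrite("pics/c0.png",c)
for n in ["top","scene"]:
    d=np.load(n+"0.npz");W=d["W"];im=d["im"].astype(int)
    near=(abs(W[...,0]-510)<150)&(abs(W[...,1]-60)<150)
    r,g,bb=im[...,0],im[...,1],im[...,2]
    for k,ms in dict(red=(r>120)&(g<80)&(bb<80),yellow=(r>150)&(g>120)&(bb<90),knob=(W[...,2]>85)&(W[...,2]<108)&(im.max(-1)<80),disc=(W[...,2]>20)&(W[...,2]<40)).items():
        q=W[ms&near]; vu=np.argwhere(ms&near)
        if len(q): print(n,k,len(q),np.median(q,0).round(),np.percentile(q,5,axis=0).round(),np.percentile(q,95,axis=0).round(),vu.mean(0).round(1))
E
```

```text
top red 35 [541. 138.  83.] [536. 128.  44.] [548. 147.  87.] [215.8 255.5]
top yellow 38 [420.  76.  14.] [413.  69.  11.] [429.  85.  18.] [265.1 279.3]
top knob 157 [515.  51.  98.] [500.  36.  93.] [531.  64. 101.] [224.2 289.5]
top disc 2699 [515.  56.  32.] [446. -18.  27.] [587. 125.  38.] [228.  288.1]
scene knob 234 [514.  48.  97.] [501.  34.  87.] [531.  64.  99.] [212.4 288.1]
scene disc 3123 [508.  42.  32.] [444. -21.  28.] [590. 117.  38.] [232.9 287.8]
```

View pics/c0.png

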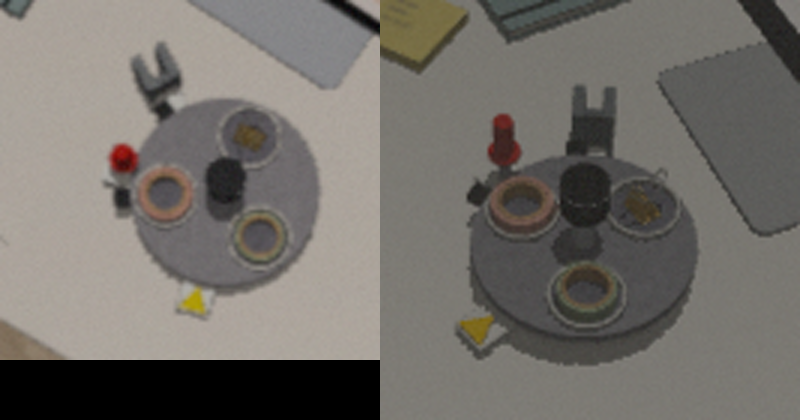

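The top crop shows the red pin at about (256,216) and the knob at (290,224), both in full-image pixels. It also shows the yellow arrow at (279,265), the green roll at (301,244) and the post at upper left. From these, the axis is near (515,50), the bore is 92 mm from it at (541,138) and the yaw is about -16.5°, which all agrees. I'll move above the pin.

Emit:
send_rows --targets '[{"x": 3.1,"y": 1.9,"z": 0.3,"gripper": -1},{"x": 3.1,"y": 1.9,"z": 0.3,"gripper": -1},{"x": 3.1,"y": 1.9,"z": 0.3,"gripper": -1},{"x": 3.1,"y": 1.9,"z": 0.3,"gripper": -1},{"x": 3.1,"y": 1.9,"z": 0.3,"gripper": -1}]'

```text
$.targets[0]: bad value
```

Emit:
send_rows --targets '[{"x": 3.1,"y": 1.9,"z": 0.3,"gripper": -1},{"x": 3.1,"y": 1.9,"z": 0.3,"gripper": -1},{"x": 3.1,"y": 1.9,"z": 0.3,"gripper": -1},{"x": 3.1,"y": 1.9,"z": 0.3,"gripper": -1},{"x": 3.1,"y": 1.9,"z": 0.3,"gripper": -1}]'

```text
$.targets[0]: bad value
```

```bash
cat > look.py <<'E'
from h import *
import sys
from scipy.spatial.transform import Rotation as R
s=arm.read_state();Rt=R.from_quat(s["ee_rot"]).as_matrix();p=s["position"]
print(s["clock"],p.round(1),Rt.round(3).tolist(),s["gripper_width"])
m=arm.camera_model("wrist");im,dep=arm.get_image("wrist");W=cloud(m,dep)
np.savez(sys.argv[1]+".npz",im=im,W=W);cv2.imwrite(f"pics/{sys.argv[1]}.png",im[...,::-1])
print("cam",np.array(m["cam_to_world"]).round(2).tolist(),m["fx"])
def tool(t): print("move cm",((Rt.T@(np.array(t)-p))/10).round(2))
c=im.astype(int);r,g,b=c[...,0],c[...,1],c[...,2]
for k,ms in dict(red=(r>110)&(g<70)&(b<70),redtop=(r>110)&(g<70)&(b<70)&(W[...,2]>78),yellow=(r>140)&(g>110)&(b<80),knob=(W[...,2]>92)&(W[...,2]<104)&(c.max(-1)<80),post=(W[...,2]>45)&(W[...,2]<55)&(W[...,0]>585)).items():
    q=W[ms];
    if len(q): print(k,len(q),np.nanmedian(q,0).round(1),np.nanpercentile(q,2,axis=0).round(1),np.nanpercentile(q,98,axis=0).round(1),np.argwhere(ms).mean(0).round())
E
python3 look.py w1
```

```text
1.1 [266.1 565.5 250. ] [[0.905, -0.426, -0.0], [-0.426, -0.905, 0.0], [-0.0, -0.0, -1.0]] 85.3028203657061
cam [[-0.43, -0.86, -0.29, 343.29], [-0.91, 0.4, 0.14, 530.59], [-0.0, 0.32, -0.95, 373.0], [0.0, 0.0, 0.0, 1.0]] 320.9628726509733
```

View pics/w1.png

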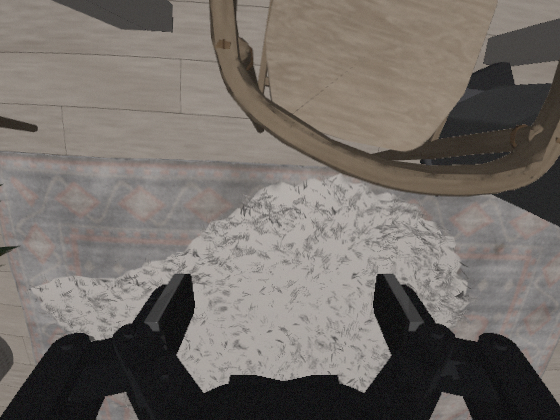

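The moves were refused, so this picture only shows the floor under the start pose, with the fingertips at about (180,280) and (385,280). I'll resend with every key in each row.

Emit:
send_rows --targets '[{"x": 3.1,"y": 1.9,"z": 0.3,"ax": 0,"ay": 0,"az": 0,"gripper": -1},{"x": 3.1,"y": 1.9,"z": 0.3,"ax": 0,"ay": 0,"az": 0,"gripper": -1},{"x": 3.1,"y": 1.9,"z": 0.3,"ax": 0,"ay": 0,"az": 0,"gripper": -1},{"x": 3.1,"y": 1.9,"z": 0.3,"ax": 0,"ay": 0,"az": 0,"gripper": -1},{"x": 3.1,"y": 1.9,"z": 0.3,"ax": 0,"ay": 0,"az": 0,"gripper": -1}]'

```text
clock: 1.57
position: [366.4, 412.1, 235.1]
ee_rot: [0.976, -0.218, 0.0, -0.0]
contact_force: [1.1, -0.5, 1.1]
gripper_width: 85.3
grasp_force: 0.0
```

Emit:
send_rows --targets '[{"x": 3.1,"y": 1.9,"z": 0.3,"ax": 0,"ay": 0,"az": 0,"gripper": -1},{"x": 3.1,"y": 1.9,"z": 0.3,"ax": 0,"ay": 0,"az": 0,"gripper": -1},{"x": 3.1,"y": 1.9,"z": 0.3,"ax": 0,"ay": 0,"az": 0,"gripper": -1},{"x": 3.1,"y": 1.9,"z": 0.3,"ax": 0,"ay": 0,"az": 0,"gripper": -1},{"x": 3.1,"y": 1.9,"z": 0.3,"ax": 0,"ay": 0,"az": 0,"gripper": -1}]'

```text
clock: 1.98
position: [466.4, 260.1, 220.2]
ee_rot: [0.976, -0.218, 0.0, -0.0]
contact_force: [-0.4, 0.4, 0.1]
gripper_width: 85.4
grasp_force: 0.0
```

Emit:
send_rows --targets '[{"x": 3.1,"y": 1.9,"z": 0.3,"ax": 0,"ay": 0,"az": 0,"gripper": -1},{"x": 3.1,"y": 1.9,"z": 0.3,"ax": 0,"ay": 0,"az": 0,"gripper": -1},{"x": 3.1,"y": 1.9,"z": 0.3,"ax": 0,"ay": 0,"az": 0,"gripper": -1},{"x": 2.8,"y": 2.0,"z": 0.3,"ax": 0,"ay": 0,"az": 0,"gripper": -1},{"x": 0,"y": 0,"z": 0,"ax": 0,"ay": 0,"az": 0,"gripper": -1}]'

```text
clock: 2.4
position: [544.1, 136.0, 207.2]
ee_rot: [0.975, -0.221, -0.0, 0.001]
contact_force: [0.5, 0.6, -0.4]
gripper_width: 85.3
grasp_force: 0.0
```

```bash
python3 look.py w2
```

```text
2.4 [544.1 136.  207.2] [[0.902, -0.431, -0.001], [-0.431, -0.902, -0.001], [-0.0, 0.002, -1.0]] 85.27766015734657
cam [[-0.43, -0.85, -0.29, 621.2], [-0.9, 0.41, 0.14, 100.82], [0.0, 0.32, -0.95, 330.16], [0.0, 0.0, 0.0, 1.0]] 320.9628726509733
red 298 [547.9 140.5  50.4] [538.5 129.3  44.1] [554.3 153.8  83.8] [201. 279.]
redtop 80 [546.6 141.5  83. ] [543.5 135.1  81.5] [549.7 147.   84.2] [211. 278.]
yellow 174 [420.8  79.3  13.1] [413.6  70.4  11.7] [565.5 336.1  23.6] [262. 363.]
knob 1546 [519.6  52.4  97. ] [503.6  36.8  94.4] [534.8  68.   98.4] [200. 397.]
post 1178 [624.1 109.8  48.9] [606.5  93.5  47.2] [645.7 132.2  50.5] [103. 269.]
```

View pics/w2.png

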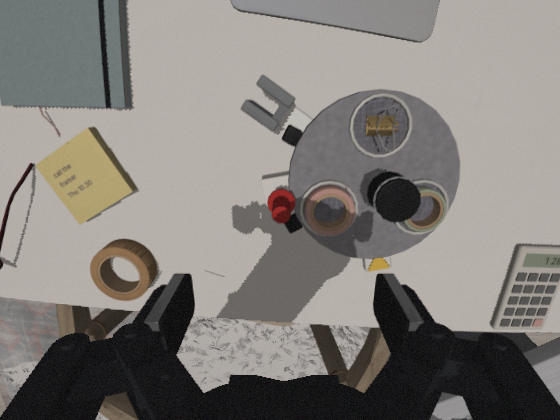

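From above, the pin's red grip is at (279,205) and the knob at (395,197). The post's notch is near (275,100), opening away from the carousel. Measured positions are pin (546.5,141), axis (519,52) and post (625,110), which match the given radii. I'll go down part way with the gripper half closed and look again.

Emit:
send_rows --targets '[{"x": 0,"y": -0.3,"z": 2.5,"ax": 0,"ay": 0,"az": 0,"gripper": 0},{"x": 0,"y": -0.25,"z": 2.5,"ax": 0,"ay": 0,"az": 0,"gripper": 0},{"x": 0,"y": 0,"z": 2.5,"ax": 0,"ay": 0,"az": 0,"gripper": 0},{"x": 0,"y": 0,"z": 0,"ax": 0,"ay": 0,"az": 0,"gripper": 0},{"x": 0,"y": 0,"z": 0,"ax": 0,"ay": 0,"az": 0,"gripper": 0}]'

```text
clock: 2.87
position: [544.1, 145.7, 132.4]
ee_rot: [0.976, -0.217, -0.001, 0.001]
contact_force: [-0.2, -0.1, 0.8]
gripper_width: 42.9
grasp_force: 0.0
```

```bash
python3 look.py w3; python3 - <<'E'
from h import *
im=cv2.imread("pics/w3.png");d=np.load("w3.npz");W=d["W"]
c=im.astype(int)
# red saturated in any brightness, top of grip
ms=((c[...,2]>1.8*np.maximum(c[...,1],c[...,0]))&(c[...,2]>40))
for lo,hi in((79,90),(43,60)):
    k=ms&(W[...,2]>lo)&(W[...,2]<hi);q=W[k][:,:2].astype(np.float32)
    print(lo,len(q),cv2.minEnclosingCircle(q) if len(q) else 0)
k=(W[...,2]>94)&(W[...,2]<102);q=W[k];q=q[np.hypot(q[:,0]-519,q[:,1]-52)<25][:,:2].astype(np.float32);print("knob",len(q),cv2.minEnclosingCircle(q) if len(q) else 0)
cv2.imwrite("pics/w3c.png",cv2.resize(im[60:330,150:470],None,fx=2,fy=2))
E
```

```text
2.8667 [544.1 145.7 132.4] [[0.905, -0.425, -0.002], [-0.425, -0.905, -0.002], [-0.001, 0.002, -1.0]] 42.909801967814005
cam [[-0.42, -0.86, -0.3, 621.63], [-0.91, 0.4, 0.14, 111.09], [0.0, 0.33, -0.95, 255.34], [0.0, 0.0, 0.0, 1.0]] 320.9628726509733
red 143 [552.6 137.8  49.9] [548.9 130.4  48.3] [555.3 147.3  51. ] [216. 290.]
yellow 227 [420.7  79.2  13.1] [414.1  26.2  11.9] [564.  366.8  33.4] [294. 385.]
knob 2950 [520.4  52.3  96.9] [503.4  36.3  94. ] [535.2  67.9  98.1] [232. 459.]
post 2201 [624.  109.4  49. ] [606.6  93.3  47.2] [645.4 132.   50.4] [ 97. 280.]
79 521 ((543.1122436523438, 139.99241638183594), 7.895761013031006)
43 553 ((543.2112426757812, 140.2211151123047), 12.674395561218262)
knob 2915 ((518.4656372070312, 51.52898025512695), 18.631589889526367)
```

View pics/w3c.png

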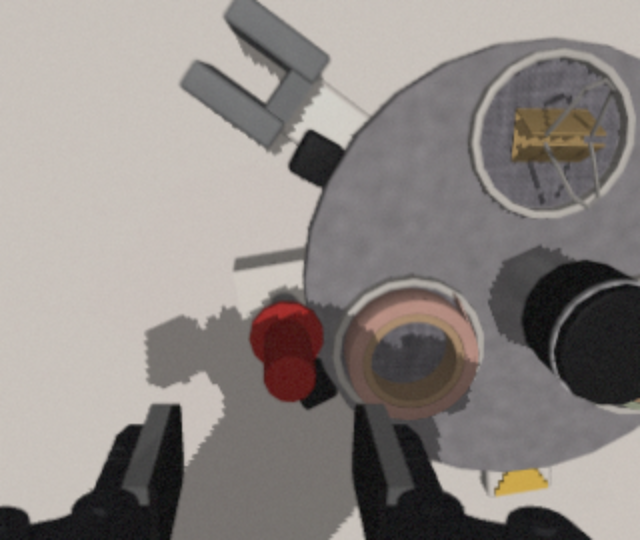

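Close up, the circle fits give the pin at (543.2,140.1) and the axis at (518.4,51.5), 92.0 mm apart as specified. The crop shows the pin top at (290,378) and the finger gap centred near x=268. The pin therefore lies about 5 mm along tool +y. I'll correct that, then descend and grip.

Emit:
send_rows --targets '[{"x": 0.16,"y": 0.54,"z": 0.5,"ax": 0,"ay": 0,"az": 0,"gripper": 0},{"x": 0,"y": 0,"z": 1.8,"ax": 0,"ay": 0,"az": 0,"gripper": 0},{"x": 0,"y": 0,"z": 1.8,"ax": 0,"ay": 0,"az": 0,"gripper": 0},{"x": 0,"y": 0,"z": 1.7,"ax": 0,"ay": 0,"az": 0,"gripper": 0},{"x": 0,"y": 0,"z": 0,"ax": 0,"ay": 0,"az": 0,"gripper": 0}]'

```text
clock: 3.33
position: [542.5, 139.1, 73.4]
ee_rot: [0.976, -0.218, -0.002, 0.001]
contact_force: [-0.0, -0.7, -0.1]
gripper_width: 42.7
grasp_force: 0.0
```

Emit:
send_rows --targets '[{"x": 0,"y": 0,"z": 0,"ax": 0,"ay": 0,"az": 0,"gripper": 1},{"x": 0,"y": 0,"z": 0,"ax": 0,"ay": 0,"az": 0,"gripper": 1},{"x": 0,"y": 0,"z": 0,"ax": 0,"ay": 0,"az": 0,"gripper": 1},{"x": 0,"y": 0,"z": 0,"ax": 0,"ay": 0,"az": 0,"gripper": 1},{"x": 0,"y": 0,"z": 0,"ax": 0,"ay": 0,"az": 0,"gripper": 1}]'

```text
clock: 3.75
position: [544.8, 140.0, 76.9]
ee_rot: [0.976, -0.218, 0.001, -0.001]
contact_force: [-0.2, -2.2, 6.8]
gripper_width: 14.4
grasp_force: 58.6
```

Gripped: opening 14.4 mm, 58.6 N. Now I'll lift it straight out.

Emit:
send_rows --targets '[{"x": 0,"y": 0,"z": -1.2,"ax": 0,"ay": 0,"az": 0,"gripper": 1},{"x": 0,"y": 0,"z": -1.6,"ax": 0,"ay": 0,"az": 0,"gripper": 1},{"x": 0,"y": 0,"z": -2,"ax": 0,"ay": 0,"az": 0,"gripper": 1},{"x": 0,"y": 0,"z": -2,"ax": 0,"ay": 0,"az": 0,"gripper": 1},{"x": 0,"y": 0,"z": 0,"ax": 0,"ay": 0,"az": 0,"gripper": 1}]'

```text
clock: 4.17
position: [546.4, 141.1, 147.5]
ee_rot: [0.976, -0.218, 0.004, -0.003]
contact_force: [-0.2, 0.0, -1.1]
gripper_width: 14.0
grasp_force: 58.5
```

```bash
python3 look.py w4; python3 - <<'E'
from h import *
for n in("w3","w4"):
    d=np.load(n+".npz");W=d["W"];c=d["im"][...,::-1].astype(int)
    k=(abs(W[...,2]-49)<4)&(np.hypot(W[...,0]-625,W[...,1]-110)<40);q=W[k]
    th=np.radians(45-15.6);e=np.array([np.cos(th),np.sin(th)]);f=np.array([-e[1],e[0]])
    A=np.array([518.4,51.5])
    best=[]
    for dt in np.radians(np.arange(-6,6.1,.5)):
        e=np.array([np.cos(th+dt),np.sin(th+dt)]);f=np.array([-e[1],e[0]])
        a=(q[:,:2]-A)@e;b=(q[:,:2]-A)@f; s=a>122-2
        best.append((np.ptp(np.percentile(b[s],[1,99])),dt,np.percentile(a,[1,99]).round(1),np.percentile(b[s],[1,99]).round(1),np.histogram(b[s],np.arange(-24,25,2))[0]))
    x=min(best,key=lambda t:t[0]);print(n,len(q),np.degrees(th+x[1]),x)
    ms=((c[...,2]>1.8*np.maximum(c[...,1],c[...,0]))&(c[...,2]>40))&(W[...,2]>70)
    q=W[ms];print(len(q),np.percentile(q,[2,50,98],axis=0).round(1) if len(q) else 0)
im=cv2.imread("pics/w4.png");cv2.imwrite("pics/w4c.png",cv2.resize(im[40:330,150:470],None,fx=2,fy=2))
E
```

```text
4.1667 [546.4 141.1 147.5] [[0.905, -0.425, 0.009], [-0.425, -0.905, 0.004], [0.006, -0.007, -1.0]] 13.967367217493688
cam [[-0.42, -0.86, -0.29, 622.56], [-0.91, 0.4, 0.14, 105.74], [-0.01, 0.32, -0.95, 271.01], [0.0, 0.0, 0.0, 1.0]] 320.9628726509733
yellow 218 [420.9  79.4  13.1] [413.9  52.   11.9] [563.6 362.7  29.7] [295. 374.]
knob 2639 [520.6  52.7  96.9] [503.4  36.5  93.6] [549.  139.6  98.3] [230. 436.]
post 1869 [624.1 109.6  49. ] [606.6  93.5  47.3] [645.4 132.2  50.4] [105. 277.]
w3 2201 30.9 (np.float64(33.38075348612304), np.float64(0.026179938779914945), array([107. , 140.3]), array([-19.5,  13.9]), array([  0,   0,  99, 123, 120, 120, 120,  17,   0,   0,   0,   0,   0,
         0, 110, 112, 113, 114, 110,   8,   0,   0,   0,   0]))
662 [[536.5 132.5  70.7]
 [545.4 139.2  82.5]
 [550.6 147.1  84.1]]
w4 1869 29.4 (np.float64(33.46944532250284), np.float64(0.0), array([107.1, 140.5]), array([-16.1,  17.3]), array([  0,   0,   0,  19, 102, 103, 105, 105,  86,   0,   0,   0,   0,
         0,   0,  27,  98,  98,  93, 100,  72,   0,   0,   0]))
2148 [[539.9 133.3 119.4]
 [550.9 140.7 144.7]
 [557.2 148.6 154.4]]
```

View pics/w4c.png

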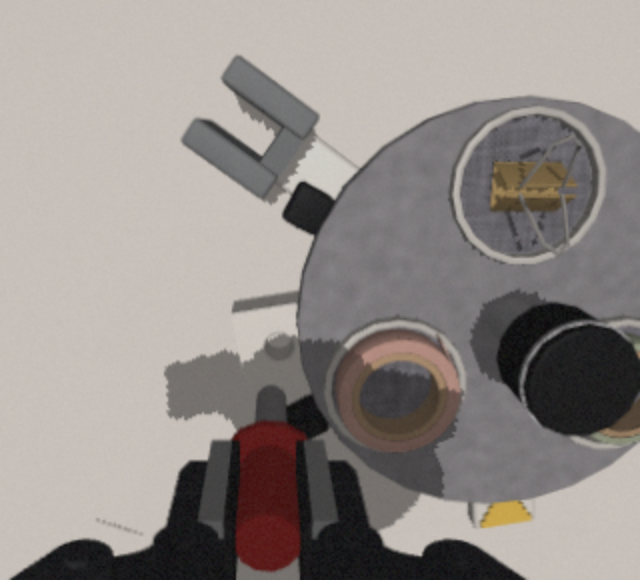

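The pin is out and held at crop (270,490), with its shank hanging below the collar. The post's slot is at (245,135). The slot fit puts the notch at about (624.4,111.9). I'll check that nothing tall stands near it and move above it.

```bash
python3 - <<'E'
from h import *
for n in("top0","scene0"):
    W=np.load(n+".npz")["W"];q=W[(W[...,2]>70)&(W[...,0]>560)&(W[...,0]<900)&(abs(W[...,1]-100)<300)]
    print(n,len(q),np.percentile(q,[0,5,50,95,100],axis=0).round() if len(q) else 0)
print(arm.read_state()["position"])
E
```

```text
top0 27653 [[ 560. -200.  123.]
 [ 588. -186.  168.]
 [ 739.  -17.  404.]
 [ 883.  231.  528.]
 [ 900.  279.  545.]]
scene0 34638 [[ 560. -200.  125.]
 [ 575. -190.  158.]
 [ 644.  -85.  349.]
 [ 827.  194.  501.]
 [ 886.  279.  529.]]
[545.20094468 140.70722926 145.45286672]
```

Emit:
send_rows --targets '[{"x": 1.7,"y": -0.16,"z": 0,"ax": 0,"ay": 0,"az": 0,"gripper": 1},{"x": 2.3,"y": -0.22,"z": 0,"ax": 0,"ay": 0,"az": 0,"gripper": 1},{"x": 2.3,"y": -0.22,"z": 0.3,"ax": 0,"ay": 0,"az": 0,"gripper": 1},{"x": 2.2,"y": -0.21,"z": 0.3,"ax": 0,"ay": 0,"az": 0,"gripper": 1},{"x": 0,"y": 0,"z": 0,"ax": 0,"ay": 0,"az": 0,"gripper": 1}]'

```text
clock: 4.63
position: [626.5, 109.8, 134.7]
ee_rot: [0.976, -0.219, -0.0, 0.0]
contact_force: [0.7, 0.7, 0.3]
gripper_width: 14.0
grasp_force: 58.5
```

```bash
python3 look.py w5; cat > fit.py <<'E'
from h import *
import sys
n=sys.argv[1];d=np.load(n+".npz");W=d["W"];c=d["im"][...,::-1].astype(int)
k=(abs(W[...,2]-49)<3)&(np.hypot(W[...,0]-625,W[...,1]-110)<32);q=W[k];A=np.array([518.4,51.5])
th=np.radians(29.4);e=np.array([np.cos(th),np.sin(th)]);f=np.array([-e[1],e[0]])
a=(q[:,:2]-A)@e;b=(q[:,:2]-A)@f
print("post a",np.percentile(a,[1,99]).round(1),"b",np.percentile(b,[1,99]).round(1),np.histogram(b[a>122],np.arange(-24,25,2))[0])
tc=arm.read_state()["position"];print("tcp",tc.round(1),"a,b",((tc[:2]-A)@e).round(1),((tc[:2]-A)@f).round(1))
z=W[...,2];near=np.hypot(W[...,0]-tc[0],W[...,1]-tc[1])<16
for lo in range(int(tc[2])-80,int(tc[2])+16,8):
    q=W[near&(z>lo)&(z<=lo+8)]
    red=(c[...,2]>1.8*np.maximum(c[...,1],c[...,0]))&(c[...,2]>40)
    q2=W[near&(z>lo)&(z<=lo+8)&red]
    for t,w in(("all",q),("red",q2)):
        if len(w)>8 and lo>52: print(lo,t,len(w),"a",np.percentile((w[:,:2]-A)@e,[3,50,97]).round(1),"b",np.percentile((w[:,:2]-A)@f,[3,50,97]).round(1))
E
python3 fit.py w5; python3 -c "
import cv2
im=cv2.imread('pics/w5.png');cv2.imwrite('pics/w5c.png',cv2.resize(im[60:330,150:430],None,fx=2,fy=2))"
```

```text
4.6333 [626.5 109.8 134.7] [[0.904, -0.428, -0.001], [-0.428, -0.904, -0.001], [-0.0, 0.001, -1.0]] 14.011340654231796
cam [[-0.43, -0.86, -0.29, 703.69], [-0.9, 0.4, 0.14, 74.75], [0.0, 0.32, -0.95, 257.65], [0.0, 0.0, 0.0, 1.0]] 320.9628726509733
yellow 7 [563.6 349.5  23. ] [555.6  60.4  22.5] [567.  359.2  31.7] [351. 138.]
knob 475 [527.2  41.5  96.8] [512.3  35.1  92.6] [536.6  52.1  98.1] [344. 446.]
post 1308 [628.  106.3  48.9] [611.3  92.5  46. ] [646.8 132.   50.2] [226. 284.]
post a [107.3 140.8] b [-16.8  16.7] [ 0  0  0 48 79 85 76 74 33  0  0  0  0  0  0 58 75 67 73 70 28  0  0  0]
tcp [624.7 110.1 134.7] a,b 121.4 -1.1
62 all 67 a [119.3 124.  126.6] b [-5.4 -4.5  0.6]
70 all 78 a [119.3 124.9 126.9] b [-5.3 -4.2  0.2]
78 all 78 a [119.7 124.7 126.9] b [-5.4 -4.2 -0.1]
86 all 15 a [122.3 124.6 126.6] b [-5.4 -4.4 -2.4]
102 all 443 a [120.2 128.5 134.3] b [-12.7  -7.8   0. ]
102 red 416 a [120.2 128.3 134.2] b [-12.7  -7.8   0. ]
110 all 217 a [120.1 127.  130.3] b [-8.1 -6.3  1. ]
110 red 217 a [120.1 127.  130.3] b [-8.1 -6.3  1. ]
118 all 308 a [119.8 125.9 133. ] b [-16.7  -6.8   0.6]
118 red 232 a [119.8 126.8 130.4] b [-8.1 -6.3  0.4]
126 all 385 a [119.5 126.3 133.6] b [-16.8  -6.8   0.6]
126 red 280 a [120.3 127.4 130.4] b [-7.9 -6.2  0.7]
134 all 1100 a [116.9 124.1 130.5] b [-16.3  -2.4   5.9]
134 red 982 a [117.  124.1 130.2] b [-7.6 -2.   5.8]
142 all 187 a [113.9 124.2 135.2] b [-16.9  -7.8   8.6]
142 red 9 a [119.  122.3 129.5] b [-5.4 -1.   3.7]
```

View pics/w5c.png

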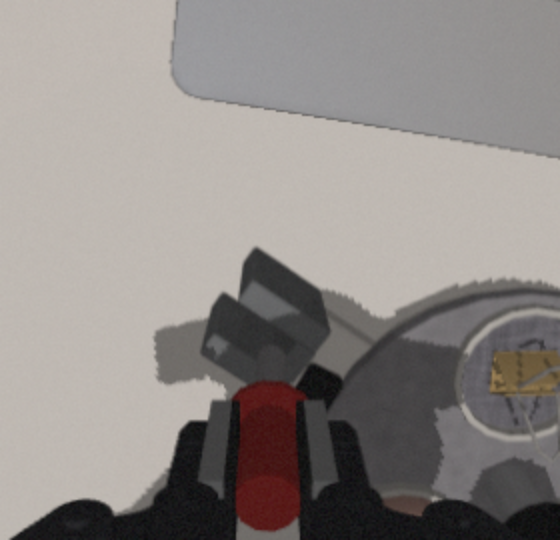

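The crop shows the shank at (272,355) hanging right over the slot, and the numbers have the pin within 0.5 mm of the slot's midline. I'll nudge it slightly outwards and lower it.

Emit:
send_rows --targets '[{"x": 0.05,"y": -0.06,"z": 0.3,"ax": 0,"ay": 0,"az": 0,"gripper": 1},{"x": 0,"y": 0,"z": 0.6,"ax": 0,"ay": 0,"az": 0,"gripper": 1},{"x": 0,"y": 0,"z": 0.6,"ax": 0,"ay": 0,"az": 0,"gripper": 1},{"x": 0,"y": 0,"z": 0.6,"ax": 0,"ay": 0,"az": 0,"gripper": 1},{"x": 0,"y": 0,"z": 0.2,"ax": 0,"ay": 0,"az": 0,"gripper": 1}]'

```text
clock: 5.1
position: [623.8, 111.3, 112.6]
ee_rot: [0.976, -0.218, -0.001, 0.001]
contact_force: [-0.5, -0.0, -0.7]
gripper_width: 14.2
grasp_force: 58.6
```

Emit:
send_rows --targets '[{"x": 0,"y": 0,"z": 0.5,"ax": 0,"ay": 0,"az": 0,"gripper": 1},{"x": 0,"y": 0,"z": 0.7,"ax": 0,"ay": 0,"az": 0,"gripper": 1},{"x": 0,"y": 0,"z": 0.7,"ax": 0,"ay": 0,"az": 0,"gripper": 1},{"x": 0,"y": 0,"z": 0.5,"ax": 0,"ay": 0,"az": 0,"gripper": 1},{"x": 0,"y": 0,"z": 0.2,"ax": 0,"ay": 0,"az": 0,"gripper": 1}]'

```text
clock: 5.52
position: [624.3, 111.1, 86.6]
ee_rot: [0.976, -0.218, -0.001, 0.001]
contact_force: [-0.8, 0.0, -1.3]
gripper_width: 14.0
grasp_force: 58.5
```

Emit:
send_rows --targets '[{"x": 0,"y": 0,"z": 0.3,"ax": 0,"ay": 0,"az": 0,"gripper": 1},{"x": 0,"y": 0,"z": 0.1,"ax": 0,"ay": 0,"az": 0,"gripper": 1},{"x": 0,"y": 0,"z": 0.1,"ax": 0,"ay": 0,"az": 0,"gripper": 1},{"x": 0,"y": 0,"z": 0,"ax": 0,"ay": 0,"az": 0,"gripper": 1},{"x": 0,"y": 0,"z": 0,"ax": 0,"ay": 0,"az": 0,"gripper": 1}]'

```text
clock: 5.93
position: [625.1, 111.4, 83.3]
ee_rot: [0.976, -0.218, 0.0, -0.0]
contact_force: [0.2, 0.3, -1.5]
gripper_width: 13.9
grasp_force: 58.5
```

Emit:
send_rows --targets '[{"x": 0,"y": 0,"z": 0.1,"ax": 0,"ay": 0,"az": 0,"gripper": 1},{"x": 0,"y": 0,"z": 0.1,"ax": 0,"ay": 0,"az": 0,"gripper": 1},{"x": 0,"y": 0,"z": 0.1,"ax": 0,"ay": 0,"az": 0,"gripper": 1},{"x": 0,"y": 0,"z": 0,"ax": 0,"ay": 0,"az": 0,"gripper": 1},{"x": 0,"y": 0,"z": 0,"ax": 0,"ay": 0,"az": 0,"gripper": 1}]'

```text
clock: 6.35
position: [625.0, 111.3, 80.2]
ee_rot: [0.976, -0.218, 0.0, -0.0]
contact_force: [-0.5, 0.4, -0.2]
gripper_width: 14.4
grasp_force: 58.9
```

The collar is about at the post, so I'll open and let it settle.

Emit:
send_rows --targets '[{"x": 0,"y": 0,"z": 0.1,"ax": 0,"ay": 0,"az": 0,"gripper": 1},{"x": 0,"y": 0,"z": 0,"ax": 0,"ay": 0,"az": 0,"gripper": 0},{"x": 0,"y": 0,"z": 0,"ax": 0,"ay": 0,"az": 0,"gripper": 0},{"x": 0,"y": 0,"z": 0,"ax": 0,"ay": 0,"az": 0,"gripper": 0},{"x": 0,"y": 0,"z": 0,"ax": 0,"ay": 0,"az": 0,"gripper": 0}]'

```text
clock: 6.77
position: [624.9, 111.3, 78.8]
ee_rot: [0.976, -0.218, -0.0, 0.0]
contact_force: [0.3, 0.0, 0.7]
gripper_width: 42.8
grasp_force: 0.0
```

Emit:
send_rows --targets '[{"x": 0,"y": 0,"z": -1,"ax": 0,"ay": 0,"az": 0,"gripper": 0},{"x": 0,"y": 0,"z": -2,"ax": 0,"ay": 0,"az": 0,"gripper": 0},{"x": 0,"y": 0,"z": -2.5,"ax": 0,"ay": 0,"az": 0,"gripper": 0},{"x": 0,"y": 0,"z": -2,"ax": 0,"ay": 0,"az": 0,"gripper": 0},{"x": 0,"y": 0,"z": 0,"ax": 0,"ay": 0,"az": 0,"gripper": 0}]'

```text
clock: 7.18
position: [627.8, 112.1, 160.1]
ee_rot: [0.976, -0.218, 0.005, -0.002]
contact_force: [0.1, 0.4, 0.1]
gripper_width: 42.3
grasp_force: 0.0
```

```bash
python3 look.py w6; python3 fit.py w6; python3 - <<'E'
from h import *
W=np.load("w6.npz")["W"];c=np.load("w6.npz")["im"][...,::-1].astype(int)
red=(c[...,2]>1.8*np.maximum(c[...,1],c[...,0]))&(c[...,2]>40)
for lo,hi in((48,58),(83,92)):
    q=W[red&(W[...,2]>lo)&(W[...,2]<hi)];print(lo,len(q),np.median(q,0).round(1) if len(q) else 0,cv2.minEnclosingCircle(q[:,:2].astype(np.float32)) if len(q) else 0)
for t in("washi_sage","knob"):
    for b in arm.boxes_of("wrist",t)[:1]: print(t,b)
im=cv2.imread('pics/w6.png');cv2.imwrite('pics/w6c.png',cv2.resize(im[60:360,150:530],None,fx=2,fy=2))
E
```

```text
7.1833 [627.8 112.1 160.1] [[0.905, -0.425, 0.01], [-0.425, -0.905, 0.003], [0.008, -0.007, -1.0]] 42.32954426262236
cam [[-0.42, -0.86, -0.28, 703.84], [-0.91, 0.4, 0.14, 76.9], [-0.01, 0.32, -0.95, 283.72], [0.0, 0.0, 0.0, 1.0]] 320.9628726509733
red 188 [632.3 113.3  53. ] [628.2 103.6  51.7] [636.  123.8  54.7] [215. 282.]
yellow 6 [561.1  34.1  32.9] [555.4  23.8  32.6] [565.1  42.   33.4] [242. 402.]
knob 176 [527.9  38.8  96.5] [515.7  34.3  92.8] [535.5  47.1  97.9] [320. 438.]
post 1142 [630.9 106.2  49.4] [613.2  92.7  46.2] [646.5 131.8  54. ] [214. 288.]
post a [107.3 140.9] b [-16.8  16.5] [ 0  0  0 42 62 61 67 44 21  1  3  2  4  3  2 16 30 33 36 48 23  0  0  0]
tcp [626.5 111.9 157.6] a,b 123.8 -0.5
77 all 130 a [117.4 125.9 130. ] b [-6.  -3.7  6.4]
77 red 126 a [117.5 125.7 130. ] b [-6.  -3.9  5.5]
85 all 338 a [115.9 122.6 128.9] b [-4.7  1.5  7.7]
85 red 330 a [116.1 122.6 128.9] b [-4.7  1.4  7.7]
48 404 [629.6 109.4  53. ] ((623.8262939453125, 112.6415786743164), 13.140074729919434)
83 387 [625.1 112.6  85.9] ((624.3460693359375, 112.86773681640625), 7.785791397094727)
washi_sage {'rect': [429.4, 291.0, 40.4, 44.1], 'score': 0.64}
knob {'rect': [299.6, 198.3, 185.3, 146.3], 'score': 0.72}
```

View pics/w6c.png

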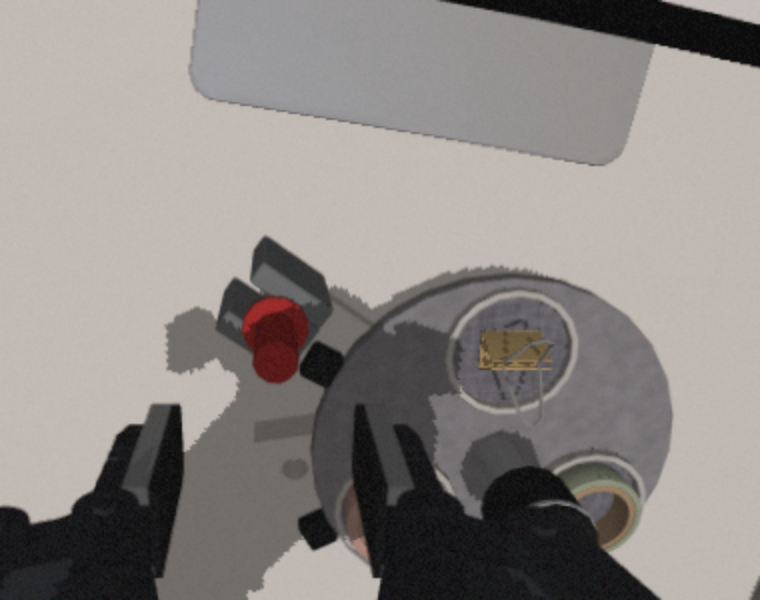

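The pin is parked with its collar centre at (623.8,112.6) and collar top at 53 mm, upright and free of the fingers. Next I'll check the monitor's clearance for the knob and find the green roll's angle.

```bash
python3 - <<'E'
from h import *
for n in("top0","scene0"):
    W=np.load(n+".npz")["W"];q=W[(W[...,2]>110)&(W[...,0]>450)&(W[...,1]<300)&(W[...,1]>-300)]
    q=q[q[:,2]<330]
    for y in range(-240,240,40):
        w=q[(q[:,1]>=y)&(q[:,1]<y+40)]
        if len(w)>20: print(n,y,len(w),"xmin",np.percentile(w[:,0],1).round(),"z",np.percentile(w[:,2],[1,99]).round())
A=np.array([518.4,51.5])
# green roll: hue based, wrist w2 w6 + scene, points z 40..52 on disc
for n in("w2","w3","w4","w6","scene0","top0"):
    d=np.load(n+".npz");W=d["W"];h=cv2.cvtColor(d["im"],cv2.COLOR_RGB2HSV).astype(int)
    r=np.hypot(W[...,0]-A[0],W[...,1]-A[1])
    k=(r<80)&(r>26)&(W[...,2]>42)&(W[...,2]<52)
    g=k&(h[...,0]>35)&(h[...,0]<85)&(h[...,1]>25)
    q=W[g]
    if len(q)<10: continue
    c=np.median(q,0);q=W[k];q=q[np.hypot(q[:,0]-c[0],q[:,1]-c[1])<32]
    (x,y),rad=cv2.minEnclosingCircle(q[:,:2].astype(np.float32))
    print(n,g.sum(),c.round(1),"circ",round(x,1),round(y,1),round(rad,1),"ang",np.degrees(np.arctan2(y-A[1],x-A[0])).round(1),np.hypot(x-A[0],y-A[1]).round(1))
E
```

```text
top0 -240 1507 xmin 525.0 z [130. 329.]
top0 -200 1485 xmin 552.0 z [131. 329.]
top0 -160 1438 xmin 578.0 z [132. 329.]
top0 -120 1392 xmin 605.0 z [133. 329.]
top0 -80 1363 xmin 632.0 z [132. 329.]
top0 -40 1329 xmin 659.0 z [132. 329.]
top0 0 1288 xmin 686.0 z [133. 328.]
top0 40 1195 xmin 713.0 z [132. 328.]
top0 80 1014 xmin 740.0 z [132. 328.]
top0 120 835 xmin 768.0 z [131. 328.]
top0 160 694 xmin 795.0 z [130. 329.]
top0 200 600 xmin 821.0 z [131. 327.]
scene0 -240 2646 xmin 525.0 z [130. 328.]
scene0 -200 2318 xmin 551.0 z [129. 328.]
scene0 -160 2034 xmin 578.0 z [130. 329.]
scene0 -120 1768 xmin 605.0 z [129. 328.]
scene0 -80 1572 xmin 632.0 z [130. 328.]
scene0 -40 1399 xmin 659.0 z [129. 329.]
scene0 0 1254 xmin 687.0 z [129. 328.]
scene0 40 1126 xmin 713.0 z [130. 328.]
scene0 80 1022 xmin 740.0 z [129. 329.]
scene0 120 919 xmin 767.0 z [130. 328.]
scene0 160 841 xmin 794.0 z [130. 329.]
scene0 200 762 xmin 822.0 z [130. 327.]
w2 137 [471.5  13.5  45.9] circ 475.9 21.2 21.5 ang -144.6 52.2
w3 192 [464.6   8.4  45.9] circ 475.6 20.8 21.7 ang -144.3 52.7
w4 214 [471.    8.9  45.8] circ 475.9 21.0 21.7 ang -144.3 52.4
w6 168 [492.6  11.9  45.7] circ 479.5 17.3 20.7 ang -138.7 51.8
scene0 49 [464.9   9.2  45.9] circ 474.3 19.0 21.6 ang -143.6 54.8
```

The monitor plane is about 166 mm from the knob, so it's clear. The green roll is at -144.3° and the front is at 164.4°, so the carousel needs about 51° clockwise, which is tool +az. I'll move above the knob.

Emit:
send_rows --targets '[{"x": -1.7,"y": 2.4,"z": 0,"ax": 0,"ay": 0,"az": 0,"gripper": -0.4},{"x": -1.8,"y": 2.5,"z": 0.6,"ax": 0,"ay": 0,"az": 0,"gripper": -0.4},{"x": -1.8,"y": 2.5,"z": 1.2,"ax": 0,"ay": 0,"az": 0,"gripper": -0.4},{"x": -1.8,"y": 2.5,"z": 1.2,"ax": 0,"ay": 0,"az": 0,"gripper": -0.4},{"x": 0,"y": 0,"z": 0,"ax": 0,"ay": 0,"az": 0,"gripper": -0.4}]'

```text
clock: 7.75
position: [509.4, 48.2, 119.8]
ee_rot: [0.976, -0.22, -0.007, 0.003]
contact_force: [-0.7, 0.6, -0.7]
gripper_width: 60.3
grasp_force: 0.0
```

```bash
python3 look.py w7; cat > sage.py <<'E'
from h import *
import sys
d=np.load(sys.argv[1]+".npz");W=d["W"];h=cv2.cvtColor(d["im"],cv2.COLOR_RGB2HSV).astype(int)
k=(W[...,2]>93)&(W[...,2]<102);q=W[k];q=q[np.hypot(q[:,0]-518.4,q[:,1]-51.5)<24]
if len(q)>50: print("knob",len(q),cv2.minEnclosingCircle(q[:,:2].astype(np.float32)))
A=np.array([518.4,51.5]);r=np.hypot(W[...,0]-A[0],W[...,1]-A[1])
k=(r<80)&(r>26)&(W[...,2]>42)&(W[...,2]<52)
g=k&(h[...,0]>35)&(h[...,0]<85)&(h[...,1]>25);q=W[g]
if len(q)>10:
    c=np.median(q,0);q=W[k];q=q[np.hypot(q[:,0]-c[0],q[:,1]-c[1])<32]
    (x,y),rad=cv2.minEnclosingCircle(q[:,:2].astype(np.float32))
    print("sage",g.sum(),round(x,1),round(y,1),round(rad,1),"ang",np.degrees(np.arctan2(y-A[1],x-A[0])).round(1),np.hypot(x-A[0],y-A[1]).round(1))
E
python3 sage.py w7
```

```text
7.75 [509.4  48.2 119.8] [[0.903, -0.429, -0.015], [-0.429, -0.903, -0.003], [-0.012, 0.009, -1.0]] 60.27968071273124
cam [[-0.43, -0.85, -0.31, 588.32], [-0.9, 0.41, 0.14, 13.42], [0.01, 0.34, -0.94, 241.79], [0.0, 0.0, 0.0, 1.0]] 320.9628726509733
red 1100 [624.6 110.4  85.2] [615.1 102.1  52. ] [635.2 120.4  87.3] [119.  82.]
redtop 613 [624.2 112.8  86.1] [618.  106.7  84.7] [630.3 119.4  87.5] [124.  64.]
yellow 3 [562.   36.8  32.2] [513.   28.2  23.2] [565.5 318.7  32.6] [212. 183.]
knob 3472 [519.9  50.6  96.9] [503.1  34.8  94. ] [535.1  66.9  98.2] [260. 273.]
post 2159 [622.6 105.2  49.5] [605.6  92.1  46. ] [645.6 122.4  54.2] [113. 112.]
knob 3538 ((518.8104858398438, 51.185306549072266), 18.399259567260742)
sage 334 476.3 21.8 22.4 ang -144.8 51.5
```

Emit:
send_rows --targets '[{"x": 0,"y": 0,"z": 0,"ax": 0,"ay": 0,"az": 0,"gripper": -0.4},{"x": 0,"y": 0.05,"z": 0,"ax": 0,"ay": 0,"az": 0,"gripper": -0.4},{"x": 0,"y": 0,"z": 0.5,"ax": 0,"ay": 0,"az": 0,"gripper": -0.4},{"x": 0,"y": 0,"z": 0.5,"ax": 0,"ay": 0,"az": 0,"gripper": -0.4},{"x": 0,"y": 0,"z": 0,"ax": 0,"ay": 0,"az": 0,"gripper": -0.4}]'

```text
clock: 8.22
position: [518.1, 51.6, 112.7]
ee_rot: [0.976, -0.218, -0.001, 0.0]
contact_force: [-0.5, 0.5, -0.0]
gripper_width: 59.9
grasp_force: 0.0
```

Settled right over the knob. I'll lower and grip.

Emit:
send_rows --targets '[{"x": 0,"y": 0,"z": 0.9,"ax": 0,"ay": 0,"az": 0,"gripper": -0.4},{"x": 0,"y": 0,"z": 0.9,"ax": 0,"ay": 0,"az": 0,"gripper": -0.4},{"x": 0,"y": 0,"z": 0.9,"ax": 0,"ay": 0,"az": 0,"gripper": -0.4},{"x": 0,"y": 0,"z": 0.1,"ax": 0,"ay": 0,"az": 0,"gripper": -0.4},{"x": 0,"y": 0,"z": 0,"ax": 0,"ay": 0,"az": 0,"gripper": -0.4}]'

```text
clock: 8.63
position: [517.7, 51.2, 84.8]
ee_rot: [0.976, -0.218, -0.001, 0.001]
contact_force: [-0.4, -0.2, -0.1]
gripper_width: 59.8
grasp_force: 0.0
```

Emit:
send_rows --targets '[{"x": 0,"y": 0,"z": 0,"ax": 0,"ay": 0,"az": 0,"gripper": 1},{"x": 0,"y": 0,"z": 0,"ax": 0,"ay": 0,"az": 0,"gripper": 1},{"x": 0,"y": 0,"z": 0,"ax": 0,"ay": 0,"az": 0,"gripper": 1},{"x": 0,"y": 0,"z": 0,"ax": 0,"ay": 0,"az": 0,"gripper": 1},{"x": 0,"y": 0,"z": 0,"ax": 0,"ay": 0,"az": 0,"gripper": 1}]'

```text
clock: 9.05
position: [517.9, 50.2, 86.8]
ee_rot: [0.976, -0.218, -0.0, 0.001]
contact_force: [-1.2, -6.3, 4.3]
gripper_width: 34.2
grasp_force: 60.1
```

The knob is gripped with 60 N. I'll turn about 20° first, then check.

Emit:
send_rows --targets '[{"x": 0,"y": 0,"z": 0,"ax": 0,"ay": 0,"az": 2,"gripper": 1},{"x": 0,"y": 0,"z": 0,"ax": 0,"ay": 0,"az": 4.5,"gripper": 1},{"x": 0,"y": 0,"z": 0,"ax": 0,"ay": 0,"az": 4.5,"gripper": 1},{"x": 0,"y": 0,"z": 0,"ax": 0,"ay": 0,"az": 4.5,"gripper": 1},{"x": 0,"y": 0,"z": 0,"ax": 0,"ay": 0,"az": 4.5,"gripper": 1}]'

```text
clock: 9.47
position: [517.6, 49.9, 86.8]
ee_rot: [0.923, -0.386, -0.0, 0.002]
contact_force: [-1.8, -6.6, 4.7]
gripper_width: 34.3
grasp_force: 60.2
```

Emit:
send_rows --targets '[{"x": 0,"y": 0,"z": 0,"ax": 0,"ay": 0,"az": 4.5,"gripper": 1},{"x": 0,"y": 0,"z": 0,"ax": 0,"ay": 0,"az": 4.5,"gripper": 1},{"x": 0,"y": 0,"z": 0,"ax": 0,"ay": 0,"az": 4.5,"gripper": 1},{"x": 0,"y": 0,"z": 0,"ax": 0,"ay": 0,"az": 4.5,"gripper": 1},{"x": 0,"y": 0,"z": 0,"ax": 0,"ay": 0,"az": 2,"gripper": 1}]'

```text
clock: 9.88
position: [517.2, 49.6, 86.8]
ee_rot: [0.842, -0.54, -0.0, 0.002]
contact_force: [-2.0, -8.2, 5.1]
gripper_width: 34.6
grasp_force: 60.3
```

```bash
python3 look.py w8;python3 sage.py w8; python3 - <<'E'
from h import *
for c in("scene","top"):
    im,dep=arm.get_image(c);m=arm.camera_model(c);np.savez(c+"1.npz",im=im,W=cloud(m,dep))
    for b in arm.boxes_of(c,"washi_sage")[:1]: print(b)
    cv2.imwrite(f"pics/{c}1.png",im[...,::-1])
E
python3 sage.py scene1; python3 sage.py top1
```

```text
9.8833 [517.2  49.6  86.8] [[0.417, -0.909, -0.003], [-0.909, -0.417, -0.003], [0.001, 0.004, -1.0]] 34.63568370808324
cam [[-0.91, -0.39, -0.14, 553.94], [-0.42, 0.86, 0.29, -25.38], [0.0, 0.32, -0.95, 209.87], [0.0, 0.0, 0.0, 1.0]] 320.9628726509733
red 937 [624.  109.2  85.1] [614.  100.9  51.9] [635.  120.4  87.1] [295.  53.]
redtop 497 [623.7 111.8  86. ] [617.1 105.8  84.7] [630.  118.2  87.2] [314.  36.]
yellow 8 [542.7   7.5  33.3] [529.6   2.1  31.3] [549.6  10.6  46.8] [169. 279.]
knob 5956 [519.1  48.7  97.1] [497.7  31.5  93.1] [545.5  65.9 102.5] [307. 284.]
post 2151 [620.7 104.7  49.5] [605.2  91.5  45.5] [645.  122.   54.1] [269.  81.]
knob 5364 ((520.020751953125, 47.97172546386719), 22.305171966552734)
sage 314 466.1 53.7 21.1 ang 177.6 52.4
{'rect': [263.7, 234.2, 20.5, 21.7], 'score': 0.74}
{'rect': [259.2, 209.8, 63.4, 51.9], 'score': 0.36}
sage 40 464.5 53.9 21.3 ang 177.5 53.9
```

The green roll is now at 177.6°, 52 mm out. It needs about 13° more.

Emit:
send_rows --targets '[{"x": 0,"y": 0,"z": 0,"ax": 0,"ay": 0,"az": 4,"gripper": 1},{"x": 0,"y": 0,"z": 0,"ax": 0,"ay": 0,"az": 4.3,"gripper": 1},{"x": 0,"y": 0,"z": 0,"ax": 0,"ay": 0,"az": 3.5,"gripper": 1},{"x": 0,"y": 0,"z": 0,"ax": 0,"ay": 0,"az": 1.5,"gripper": 1},{"x": 0,"y": 0,"z": 0,"ax": 0,"ay": 0,"az": 0,"gripper": 1}]'

```text
clock: 10.55
position: [516.9, 49.5, 86.8]
ee_rot: [0.774, -0.633, -0.0, 0.002]
contact_force: [-2.4, -8.5, 5.5]
gripper_width: 34.6
grasp_force: 60.4
```

Emit:
send_rows --targets '[{"x": 0,"y": 0,"z": 0,"ax": 0,"ay": 0,"az": 0,"gripper": 1},{"x": 0,"y": 0,"z": 0,"ax": 0,"ay": 0,"az": 0,"gripper": 1},{"x": 0,"y": 0,"z": 0,"ax": 0,"ay": 0,"az": 0,"gripper": 1}]'

```text
clock: 10.8
position: [516.9, 49.5, 86.8]
ee_rot: [0.774, -0.633, -0.0, 0.002]
contact_force: [-2.3, -7.1, 5.9]
gripper_width: 34.5
grasp_force: 60.4
```

```bash
python3 look.py w9;python3 sage.py w9; python3 - <<'E'
from h import *
im,dep=arm.get_image("scene");m=arm.camera_model("scene");np.savez("scene2.npz",im=im,W=cloud(m,dep))
a=im[150:290,220:360,::-1];cv2.imwrite("pics/s2.png",cv2.resize(a,None,fx=4,fy=4,interpolation=2))
W=np.load("w9.npz")["W"];c=np.load("w9.npz")["im"][...,::-1].astype(int)
red=(c[...,2]>1.8*np.maximum(c[...,1],c[...,0]))&(c[...,2]>40)
q=W[red&(W[...,2]>83)&(W[...,2]<92)]
if len(q): print("pin",len(q),cv2.minEnclosingCircle(q[:,:2].astype(np.float32)))
print("front",518.4+52*np.cos(np.radians(164.4)),51.5+52*np.sin(np.radians(164.4)))
E
python3 sage.py scene2
```

```text
10.8 [516.9  49.5  86.8] [[0.199, -0.98, -0.003], [-0.98, -0.199, -0.003], [0.002, 0.004, -1.0]] 34.533707440430476
cam [[-0.98, -0.19, -0.07, 535.51], [-0.2, 0.93, 0.32, -31.4], [0.0, 0.32, -0.95, 209.93], [0.0, 0.0, 0.0, 1.0]] 320.9628726509733
red 784 [623.4 109.4  85.4] [613.7 101.3  52.2] [634.3 121.9  86.9] [339.  75.]
redtop 431 [623.1 112.1  86.1] [616.9 106.1  84.9] [629.7 118.8  87. ] [359.  61.]
yellow 9 [419.9  72.5  13.9] [412.8   2.1  12.4] [532.6  88.9  47.6] [242. 355.]
knob 5777 [518.7  47.9  97.1] [493.7  34.4  93.2] [545.7  65.8 102.1] [308. 284.]
post 1933 [619.7 104.7  49.4] [605.2  91.3  45.3] [644.7 122.5  54.1] [308.  98.]
knob 5381 ((519.1489868164062, 47.8968505859375), 22.30110740661621)
sage 334 467.6 65.2 21.2 ang 164.9 52.6
pin 576 ((622.6760864257812, 112.8592758178711), 8.796828269958496)
front 468.31554652652176 65.48383067199381
knob 57 ((523.6910400390625, 39.743797302246094), 17.266265869140625)
sage 46 467.0 65.8 21.5 ang 164.4 53.4
```

View pics/s2.png

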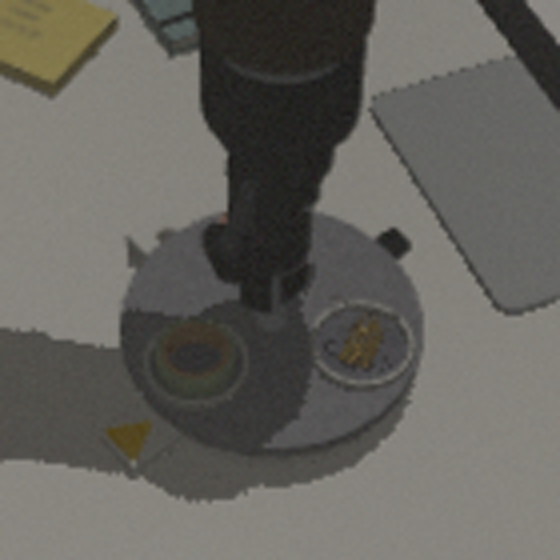

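The scene crop shows the green roll at (197,360), in line with the yellow arrow at (130,440), with the gripper on the knob. The roll measures within 1 mm of the front point, the pin is still parked, and the grip is 60 N with the TCP about 4 mm from the knob centre. I'll hand it in.

```bash
python3 -c "
from bench import arm
print(arm.job_done())"
```

```text
the job is handed in; nothing more can be done
None
```

I parked the pin upright in the notch and let it go, turned the green roll to within about 1 mm of the front point, and handed the job in still gripping the knob at 60 N; the hand-in gave no verdict.

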